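Make the twin hob safe and start the milk pan

ROBOT

A 6-joint arm with a two-finger parallel gripper is mounted at the origin on a cart in front of the work surface, level with it; the furniture and walls round the work are solid. World frame = base frame: x ahead of the robot, y to its left, z up, the work surface at z = 0. Lengths are in mm, angles in rad, forces in N, time in s.
With the tool pointing down it reaches from about 350 to 850 mm from the base axis. Payload 8.1 kg.
Tool frame: the origin (TCP) lies on the centre line of the jaws, within the pads' length; the fingertips stand 25 mm ahead of it and the grasp point (between the pads) lies 6 mm ahead of it; z points along the fingers, y is the line along which they close (so a half turn about z gives the same grasp; the last joint's range is limited). The gripper opens to 85 mm and grips with 20 to 120 N. Pads are 22 mm wide; open, the fingers measure 114 mm over their backs; the gripper's body (76 mm by 85 mm) begins 54 mm behind the grasp point. The pads swing forward as they close: fully open they stand 13 mm farther back than shut.
Start: joints at [-1.391, 0.13, 1.488, -0, 1.523, -0.085], TCP at [157.05, -579.086, 256.292] pointing down, gripper open.
Joint ranges: [-2.96, 2.96], [-0.89, 2.26], [0.02, 2.5], [-1.34, 4.48], [0, 2.73], [-2.66, 2.66]. Speed limits (rad/s): [2.39, 2.39, 2.79, 3.14, 3.14, 3.14].

INTERFACE

Orientations are given as a unit quaternion [x, y, z, w].
In Python, from workcell import r, optics gives the robot as it stands.
- The arm moves only by the tool play_rows, never from a script. Its argument "moves" is a list that holds one entry, the list of rows, each a list of 6 numbers: the shift along the tool's x, y, z in mm, then the turn, a rotation vector about the tool's x, y, z in rad. In form: [[[tx, ty, tz, ax, ay, az], ...]]. A call has exactly 8 rows; each row is the pose to reach, as a shift and turn from the pose commanded when the call began, along the tool's axes at that moment; what a row does not reach only later rows make up. A row lasts 1/12 s, in which the tool goes at most 41.7 mm and 7.16 degrees, less where a joint would pass 70% of its speed; a pose out of reach is approached as far as the arm can. A call with a gripper value outside its range is refused whole. "jaw" is the opening, from -1 (shut) to 1 (fully open), set as the call begins (left out, the last holds). The fingers move at their own pace and stop on an object; "grip_force" is the grip in N (left out, the last holds). Time passes only in rows, so rows that repeat a pose let the fingers close, or fill a call up. It gives the time, the measured TCP pose, the force, the opening and the grip force at its end, in the units of the state.
- r.sense(): the state, without advancing time (a new reading comes with each control period).
- optics.snapshot(name): name is "side" or "top" or "wrist"; returns (picture, depth): 400x640x3 uint8, blue, green, red; 400x640 float32, mm along the optical axis (not along the pixel's ray), 0 where there is no reading.
- optics.calibration(name): a dict with "fx", "fy", "cx", "cy" (pixels), "position" and "rotation" of the camera in the world. Camera axes: x right, y up, looking along -z (the intrinsics and any distortion apply to the point x, -y, -z); pixel columns grow to the right and rows downward; lengths in mm; the calibration is good to about 2 mm. A picture is of the moment at which its call begins: read the wrist's pose just before it. calibration takes no time and is no camera call; for the wrist camera it gives the pose at the moment of the call.
- r.job_done(): hands the job in; it is judged then, once.
The state is a dict: "time_s": time; "q": joint angles; "qd": joint speeds; "tau": joint torques, N m; "tool_pos": TCP position; "orientation": TCP orientation; "force": force on the tool from outside, world axes, zero at the start; "ft_torque": the same for the moment, N m; "gripper_width": opening from 0.0 (shut) to 1.0 (fully open); "finger_force": force on a finger pad.
Only numpy, scipy, OpenCV 4.12 (cv2) and the standard library are available. Lean on these libraries where they do the work, as an engineer would, in place of code of your own. Each camera call takes 0.05 s, during which the arm holds its last target. There are 200 camera calls.

TASK

The hob was left switched on: first click its left dial back to off. Then stand every jar that was left on the hob upright in the shallow baking tray, and swing the milk pan's handle in over the hob, so that it points diagonally to the back and inward, clear of the covered pot, with the milk pan sitting centred on the left ring. Last, turn the left dial up exactly four clicks from off; leave the right dial, the pot and everything else alone.

Things in the scene. Friction and masses are not known exactly. Their poses are not given: they have to be found in the camera images.
- hob_top (a point): Twin induction hob, aluminium housing 400 mm wide and 320 mm deep with a black glass top, standing on the worktop; this point is the middle of its top, 55 mm above the worktop. x points to the hob's back (away from the robot), y to its left, z up. The glass runs from 94 mm in front of this point to 158 mm behind it; along the back edge (158 to 162 mm behind) stands an upstand 24 mm above the glass. The control strip with the two dials lies in front of the glass, 3 mm lower.
- left_ring (a point): Centre of the hob's left ring mark (160 mm across) on the glass, where the milk pan belongs; 20 mm in front of and 100 mm left of the hob's middle. Axes as the hob's.
- right_ring (a point): Centre of the right ring mark on the glass, where the pot stands; 20 mm in front of and 100 mm right of the hob's middle. Axes as the hob's.
- dial_left_grip (a point): Left dial, the one for the left ring, 130 mm in front of and 50 mm left of the hob's middle: a black skirt 50 mm across and 8 mm high that carries an upright grip bar 46 mm long, 14 mm thick and 28 mm high. This point is on the dial's vertical axis, 79 mm above the worktop, 10 mm below the bar's top and 18 mm above the skirt. It turns with the dial: its y axis lies along the bar towards the end with the white line (the pointer), its x axis across the bar, z up.
- dial_left (a joint): Angle of the left dial, rad: 0 = off (end stop, pointer to the hob's left, at the red dot), growing as it is turned clockwise seen from above. It clicks into place every 0.5236 rad (30 degrees), at white dots 1 to 6 (pi rad, end stop); between clicks it springs to the nearer one when let go; about 0.1 N m carries it over a click. It starts at some click from 2 to 5.
- dial_right (a joint): Angle of the right dial (same make, 100 mm to the right of the left one), rad; it is off (0) and stays off.
- milk_pan_base (a point): Milk pan, steel, 120 mm across outside, 70 mm high, 0.3 to 0.6 kg, loose on the glass at the left ring. This point is the centre of its underside; x points along its one long handle, z up. It slides and turns on the glass when its handle is moved.
- milk_pan_handle (a point): Middle of the milk pan's black handle grip: level, 20 mm wide, 13 mm thick, 58 mm above the pan's underside and 125 mm from its axis; the black grip reaches from 86 to 182 mm from the axis. x points outward along the handle, z up.
- milk_pan_handle_end (a point): Outer end of the milk pan's handle, 182 mm from the pan's axis. At the start it sticks out beyond the hob's front left corner. The handle is longer than the gap between the pans and lower than the pot, so it cannot pass the pot: it swings in by way of the left and the back.
- pot: Covered steel pot, 140 mm across, 145 mm lid, 122 mm high with its black lid knob, two small loop handles 88 mm from its axis, on the right ring; origin at the centre of its underside, z up. A bystander.
- tray: Shallow aluminium baking tray, fast on the worktop to the right of the hob: its flat floor is 242 mm (along its x, away from the robot) by 147 mm (along its y, to the left) and 4 mm thick, with a flared rim 24 mm high round it, 256 by 160 mm at the top. Origin at the centre of its underside.
- paprika_mid (a point): Spice jar with black cap and dark red contents, 53 mm across, 112 mm high, straight up to its slightly narrower cap (the top 18 mm); this point is its centre, 56 mm above its foot, z up along it. Stands on the back part of the hob's glass at the start; may be absent.
- turmeric_mid (a point): Spice jar with yellow cap, 59 mm across, 125 mm high, straight up to its slightly narrower cap (the top 18 mm); this point is its centre, 62 mm above its foot, z up along it. On the back of the hob; may be absent.
- coriander_mid (a point): Spice jar with green cap, 45 mm across, 106 mm high, straight up to its slightly narrower cap (the top 18 mm); this point is its centre, 53 mm above its foot, z up along it. On the back of the hob; may be absent.
- dill_mid (a point): Spice jar with grey cap and dark green contents, 45 mm across, 92 mm high, straight up to its slightly narrower cap (the top 18 mm); this point is its centre, 46 mm above its foot, z up along it. On the back of the hob; may be absent.
- yolk_bowl: Small glass bowl of yolk, 116 mm across, 44 mm high, on the worktop to the left of the hob; a bystander. Origin under its centre.
- cornflour_drum: Yellow card drum, 75 mm across, 96 mm high, on the worktop behind the tray; a bystander. Origin under its centre.
- thyme: Spice jar with black cap and green label, 51 mm across, 112 mm high, on the wooden worktop behind the hob, not on the hob; a bystander, not to be moved. Origin under its centre.

How it is judged (in metres and radians):
On the way, in this order (a step that is already met when the one before it is completed fails the run):
1. the left dial is clicked back to off (value of joint dial_left below 0.15 rad), for 0.2 s.
2. all jars stand in the tray and the milk pan's handle points back and inward, pan on its ring, the left dial still off (x of paprika_mid in the frame of tray between -0.115 and 0.115 m and y of paprika_mid in the frame of tray between -0.068 and 0.068 m and angle between each of paprika_mid, turmeric_mid, coriander_mid, dill_mid's own z axis and vertical below 0.12 rad and height (world z) of each of paprika_mid, turmeric_mid, coriander_mid, dill_mid below 0.075 m and linear speed of each of paprika, turmeric, coriander, dill, milk_pan below 0.02 m/s and x of turmeric_mid in the frame of tray between -0.115 and 0.115 m and y of turmeric_mid in the frame of tray between -0.068 and 0.068 m and x of coriander_mid in the frame of tray between -0.115 and 0.115 m and y of coriander_mid in the frame of tray between -0.068 and 0.068 m and x of dill_mid in the frame of tray between -0.115 and 0.115 m and y of dill_mid in the frame of tray between -0.068 and 0.068 m and x of milk_pan_handle_end in the frame of hob_top above 0.06 m and y of milk_pan_handle_end in the frame of hob_top below 0.095 m and horizontal distance between milk_pan_handle_end and pot above 0.1 m and horizontal distance between milk_pan_base and left_ring below 0.022 m and angle between milk_pan_base's own z axis and vertical below 0.06 rad and height (world z) of milk_pan_base below 0.061 m and value of joint dial_left below 0.15 rad), for 0.2 s.
3. the left dial is turned up four clicks (value of joint dial_left between 1.9444 and 2.2444 rad), for 0.2 s.
At the end, for the whole second after the job is handed in: All jars upright (7 degrees) at rest in the tray; milk pan flat, within 22 mm of the left ring's centre, handle end over 60 mm behind and under 95 mm left of the hob's middle, over 100 mm from the pot's axis; left dial at four clicks (2.09 rad, within 0.15), right dial off (all of step 3 and x of paprika_mid in the frame of tray between -0.115 and 0.115 m and y of paprika_mid in the frame of tray between -0.068 and 0.068 m and angle between each of paprika_mid, turmeric_mid, coriander_mid, dill_mid's own z axis and vertical below 0.12 rad and height (world z) of each of paprika_mid, turmeric_mid, coriander_mid, dill_mid below 0.075 m and linear speed of each of paprika, turmeric, coriander, dill, milk_pan below 0.02 m/s and x of turmeric_mid in the frame of tray between -0.115 and 0.115 m and y of turmeric_mid in the frame of tray between -0.068 and 0.068 m and x of coriander_mid in the frame of tray between -0.115 and 0.115 m and y of coriander_mid in the frame of tray between -0.068 and 0.068 m and x of dill_mid in the frame of tray between -0.115 and 0.115 m and y of dill_mid in the frame of tray between -0.068 and 0.068 m and x of milk_pan_handle_end in the frame of hob_top above 0.06 m and y of milk_pan_handle_end in the frame of hob_top below 0.095 m and horizontal distance between milk_pan_handle_end and pot above 0.1 m and horizontal distance between milk_pan_base and left_ring below 0.022 m and angle between milk_pan_base's own z axis and vertical below 0.06 rad and height (world z) of milk_pan_base below 0.061 m and value of joint dial_right below 0.15 rad and velocity of joint dial_left below 0.05 rad/s); the robot touches nothing.
It fails at once if the pot is shoved from its place (distance of pot from where it was at the start of the episode above 0.03 m).
It fails at once if the yolk bowl, the drum or the jar behind the hob is moved (distance of any of yolk_bowl, cornflour_drum, thyme from where it was at the start of the episode above 0.03 m).
It fails at once if the milk pan is tipped (angle between milk_pan_base's own z axis and vertical above 0.4 rad).
It fails at once if the right dial is turned on (value of joint dial_right above 0.4 rad).
Of paprika, turmeric, coriander, dill only 2 to 4 are there at a start; the rules pass over those that are not, and their reading is None.
At some moment in a run one of milk_pan may be knocked a few centimetres aside while the robot is not near it.
It also fails if it takes over 210 s, if anything falls off the work surface, if the arm or the gripper's body presses on something with over 40 N, if the wrist force passes 120 N, or if a joint passes its speed limit or range.

## Working session

There is one attempt and no reset: what is moved stays moved. The work goes in short steps, Python scripts to look and compute and a tool call to move; the robot and the scene stay as the last step left them, time stands still between calls to the robot, and variables do not carry over. Pictures are saved under pics/ and viewed, at most 14 in all, crops included, and the job is handed in when it is done.

Besides the shell and the picture viewer there is one more tool, called after ">>>" as a command line: name --argument value ..., lists and objects as JSON in quotes. play_rows: Moves the arm, as the interface text tells. Its arguments: {"type":"object","properties":{"moves":{"type":"array"},"jaw":{"type":"number"},"grip_force":{"type":"number"}},"required":["moves"]}

```bash
mkdir -p pics
cat > h.py <<'E'
import numpy as np,cv2
from workcell import r,optics
def snap(n,f):
    c=optics.calibration(n); p,d=optics.snapshot(n); cv2.imwrite('pics/'+f+'.png',p); np.savez('pics/'+f+'.npz',p=p,d=d,R=np.array(c['rotation']),t=np.array(c['position']),k=np.array([c['fx'],c['fy'],c['cx'],c['cy']])); return c
def cloud(f):
    z=np.load('pics/'+f+'.npz'); d=z['d']; fx,fy,cx,cy=z['k']; v,u=np.mgrid[:400,:640]
    P=np.stack([(u-cx)/fx*d,-(v-cy)/fy*d,-d],-1)@z['R'].T+z['t']; P[d==0]=np.nan
    return P,z['p']
E
python3 - <<'E'
from h import *
for n in ['top','side']:
    c=snap(n,n+'0'); print({k:np.round(v,3).tolist() if k!='x' else v for k,v in c.items()})
print(r.sense())
E
```

```text
{'fx': 394.12, 'fy': 394.12, 'cx': 320.847, 'cy': 200.192, 'position': [482.628, 76.068, 1130.312], 'rotation': [0.032, -0.045, -0.701, 0.711]}
{'fx': 512.115, 'fy': 512.115, 'cx': 329.399, 'cy': 201.08, 'position': [64.879, -1188.557, 1291.422], 'rotation': [0.401, -0.085, -0.167, 0.897]}
{'time_s': 0.1, 'q': array([-1.39139882e+00,  1.31102703e-01,  1.48916580e+00, -1.20234296e-05,
        1.52297936e+00, -8.54179785e-02]), 'qd': array([-5.19238794e-06, -6.84168656e-04, -1.57651805e-03,  9.27260986e-04,
       -1.12143206e-03, -5.79471976e-04]), 'tau': array([ 1.52721506e-03, -5.70949638e+01, -5.01942122e+01, -6.11122459e-05,
        8.15805135e-03,  9.14113905e-07]), 'tool_pos': array([ 156.96631289, -578.64360791,  255.34160949]), 'orientation': array([ 9.91246516e-01,  1.32021433e-01, -4.48726358e-05, -8.26409596e-04]), 'force': array([ 0.37228989,  0.31645793, -0.61553628]), 'ft_torque': array([-0.06292276,  0.00578946,  0.02021539]), 'finger_force': 0.0, 'gripper_width': 1.0018616834835123}
```

```bash
sed -i "s/R=np.array(c\['rotation'\])/R=Rotation.from_quat(c['rotation']).as_matrix()/; 1a from scipy.spatial.transform import Rotation" h.py
python3 - <<'E'
from h import *
for n in ['top','side']: snap(n,n+'1')
P,p=cloud('top1'); print(P[380,300],P[30,600])
E
```

```text
[ 1.09158351e+02  1.06378073e+02 -3.85022295e-02] [ 845.56619442 -401.82792913  511.26483536]
```

View pics/top0.png

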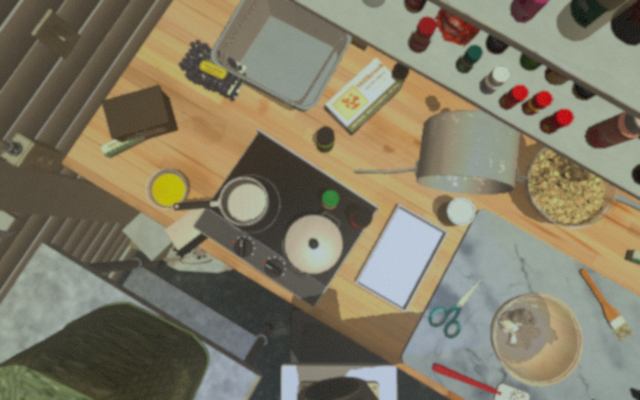

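View pics/side0.png

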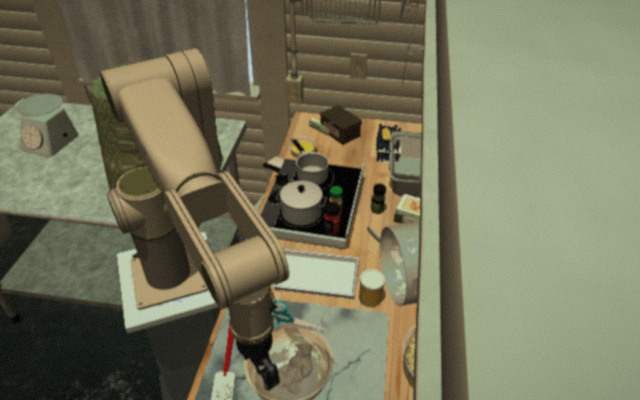

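Run:
```python
from h import *
P,p=cloud('top1')
c=cv2.resize(p[120:320,160:460],(800,533),interpolation=cv2.INTER_CUBIC); cv2.imwrite('pics/c1.png',c)
# points: enlarged /2.667 + (160,120)
z=P[...,2]
def rect(m,n):
    m=cv2.morphologyEx(m.astype(np.uint8),cv2.MORPH_OPEN,np.ones((3,3)))
    k,l,s,_=cv2.connectedComponentsWithStats(m)
    for i in range(1,k):
        if s[i,4]>25:
            q=P[l==i]; rc=cv2.minAreaRect(q[:,:2].astype(np.float32)); print(n,s[i],np.median(q,0).round(),np.round(rc[0]),np.round(rc[1]),round(rc[2],1))
roi=np.zeros(z.shape,bool); roi[120:320,160:460]=1
rect(roi&(z>45)&(z<85),'hob')
rect(roi&(z>112)&(z<140),'tall')
rect(roi&(z>140)&(z<190),'tall+')
rect(roi&(z>12)&(z<32),'rim')
```

```text
hob [160 120  12  10  70] [801. 487.  60.] [802. 488.] [18. 39.] 41.8
hob [  193   131   186   176 11481] [565. 166.  54.] [552. 154.] [399. 322.] 57.5
hob [317 143  15   8  70] [749.  50.  63.] [750.  50.] [40. 14.] 82.5
hob [377 168  37   6 142] [ 684. -148.   63.] [ 684. -148.] [11. 96.] 0.6
hob [ 225  182   41   42 1346] [592. 264.  59.] [591. 261.] [107. 108.] 21.0
hob [442 205   8  19  79] [ 565. -281.   63.] [ 566. -284.] [51. 12.] 10.1
tall [418 123   8  45 145] [ 740. -204.  128.] [ 743. -204.] [  4. 124.] 82.2
tall [226 178  15   9  51] [639. 286. 123.] [639. 285.] [ 8. 41.] 29.3
tall [173 188  53  23 390] [578. 369. 119.] [578. 364.] [ 48. 141.] 17.4
tall [325 212  15  14  55] [547.  23. 126.] [548.  27.] [49. 12.] 48.2
tall [286 261  17  17  73] [415. 128. 126.] [415. 125.] [55. 15.] 44.5
tall+ [420 120  20  57 733] [ 723. -212.  170.] [ 727. -214.] [ 22. 152.] 82.1
tall+ [322 190  17  18 239] [594.  36. 159.] [594.  35.] [42. 40.] 1.0
tall+ [352 208  20  20 315] [548. -41. 166.] [548. -43.] [47. 47.] 0.8
tall+ [ 284  216   58   57 2597] [481.  77. 149.] [481.  77.] [139. 142.] 0.7
rim [353 170  10   4  33] [688. -49.  24.] [688. -48.] [27.  7.] 75.7
rim [160 172  25  36 746] [630. 480.  22.] [629. 476.] [99. 69.] 2.9
rim [425 176   9  12  90] [ 662. -254.   19.] [ 663. -253.] [28. 33.] 89.0
rim [177 234  27  23 218] [474. 418.  16.] [475. 418.] [23. 89.] 39.8
rim [433 239  10  17  56] [ 477. -276.   21.] [ 477. -276.] [ 7. 52.] 62.8
rim [ 421  249   39   71 1388] [ 345. -300.   21.] [ 359. -310.] [ 78. 223.] 60.7
rim [418 257  16  27  94] [ 414. -240.   20.] [ 412. -240.] [ 7. 84.] 60.4
rim [408 286  10  17  60] [ 346. -203.   19.] [ 346. -203.] [ 8. 51.] 59.1
rim [403 304   6   8  26] [ 310. -183.   21.] [ 309. -182.] [ 7. 24.] 58.4
```

View pics/c1.png

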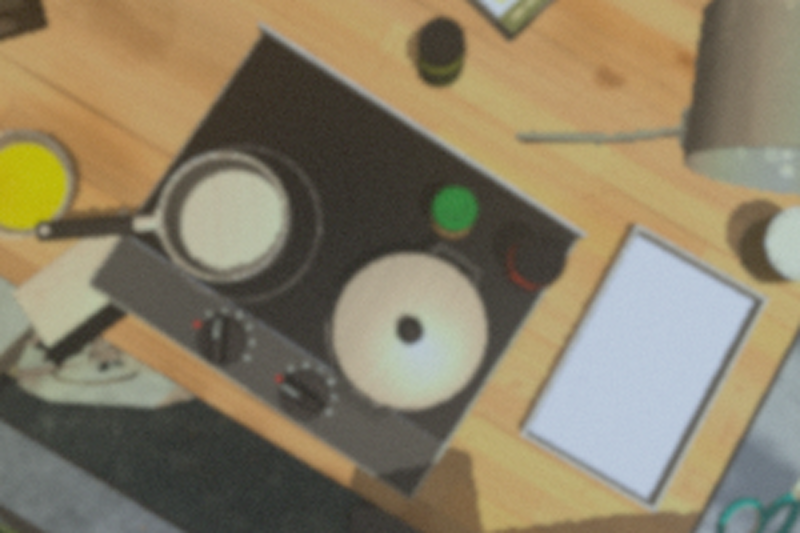

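Run:
```python
from h import *
P,p=cloud('top1'); z=np.load('pics/top1.npz'); fx,fy,cx,cy=z['k']
def proj(X):
    q=(np.asarray(X,float)-z['t'])@z['R']; return np.stack([cx+fx*q[...,0]/-q[...,2],cy-fy*q[...,1]/-q[...,2]],-1)
def ray(u,v,h):
    d=np.array([(u-cx)/fx,-(v-cy)/fy,-1])@z['R'].T; s=(h-z['t'][2])/d[2]; return z['t']+s*d
for n,(a,b),h in [('BL',(262,28),79),('BR',(580,235),79),('FL',(92,284),52),('FR',(408,494),52),('knob',(409,330),177),('cor',(454,208),161),('pap',(537,255),167),('panrim',(225,217),125),('hend',(40,230),118),('thyme',(442,40),112),('yolk',(25,185),44),('T1',(636,228),24),('T2',(765,300),24),('T3',(650,506),24),('T4',(522,433),24),('dL',(222,338),89),('dR',(306,391),89),('ringcentre? right',(322,218),55)]:
    print(n,np.round(ray(a/2.667+160-.3,b/2.667+120-.3,h)))
```

```text
BL [788. 231.  79.]
BR [580. -95.  79.]
FL [525. 399.  52.]
FR [319.  75.  52.]
knob [482.  76. 177.]
cor [596.  36. 161.]
pap [552. -41. 167.]
panrim [588. 254. 125.]
hend [573. 432. 118.]
thyme [769.  47. 112.]
yolk [627. 475.  44.]
T1 [ 593. -163.   24.]
T2 [ 518. -300.   24.]
T3 [ 305. -175.   24.]
T4 [378. -43.  24.]
dL [472. 259.  89.]
dR [422. 176.  89.]
ringcentre? right [596. 167.  55.]
```

```bash
cat >> h.py <<'E'
def plan(*T):
    s=r.sense(); R=Rotation.from_quat(s['orientation']); x=R.as_matrix()[:,0]; 
    print('t',round(s['time_s'],2),'pos',s['tool_pos'].round(1),'psi',round(np.degrees(np.arctan2(x[1],x[0])),1),'tiltz',R.as_matrix()[:,2].round(3),'w',round(s['gripper_width'],3),'F',s['force'].round(1),'q6',round(s['q'][5],2))
    for X,Y,Z,psi in T:
        c,sn=np.cos(np.radians(psi)),np.sin(np.radians(psi))
        G=Rotation.from_matrix(np.array([[c,sn,0],[sn,-c,0],[0,0,-1]]))
        print((R.inv().apply(np.array([X,Y,Z])-s['tool_pos'])).round(1),(R.inv()*G).as_rotvec().round(3))
E
python3 -c "
from h import *
plan((450,-300,330,15),(450,0,330,-2.5),(470,262,260,-2.5))"
```

```text
t 0.2 pos [ 157.  -578.8  255.7] psi 15.2 tiltz [-0.     0.001 -1.   ] w 1.002 F [-0.1 -0.8 -0.2] q6 -0.09
[ 355.7 -192.5  -74.1] [-0.001 -0.     0.003]
[ 434.3 -482.   -73.8] [-0.001  0.     0.308]
[ 522.1 -729.6   -3.5] [-0.001  0.     0.308]
```

>>> play_rows --moves '[[[40, -22, -9, 0, 0, 0], [80, -44, -18, 0, 0, 0], [118, -65, -27, 0, 0, 0], [155, -90, -36, 0, 0, 0], [190, -115, -45, 0, 0, 0], [225, -140, -54, 0, 0, 0.08], [255, -170, -63, 0, 0, 0.15], [280, -200, -70, 0, 0, 0.2]]]' --jaw 0.3

```text
time_s: 0.87
tool_pos: [366.7, -328.7, 322.8]
orientation: [1.0, 0.03, 0.0, 0.0]
force: [0.4, -0.0, 1.2]
gripper_width: 0.654
finger_force: 0.0
```

```bash
python3 -c "
from h import *
plan((450,262,260,-2.5))"
```

```text
t 0.87 pos [ 366.7 -328.7  322.8] psi 3.5 tiltz [ 0. -0. -1.] w 0.654 F [ 0.4 -0.   1.2] q6 0.67
[ 119.1 -584.5   62.8] [ 0.    -0.     0.105]
```

>>> play_rows --moves '[[[12, -38, 0, 0, 0, 0.02], [24, -76, 0, 0, 0, 0.05], [36, -114, 0, 0, 0, 0.1], [48, -152, 0, 0, 0, 0.1], [60, -190, 0, 0, 0, 0.1], [70, -228, 0, 0, 0, 0.1], [80, -267, 0, 0, 0, 0.1], [88, -307, 0, 0, 0, 0.1]]]'

```text
time_s: 1.53
tool_pos: [433.6, -16.4, 322.5]
orientation: [1.0, -0.018, 0.0, 0.0]
force: [1.0, 0.4, -1.3]
gripper_width: 0.648
finger_force: 0.0
```

>>> play_rows --moves '[[[4, -38, 0, 0, 0, 0], [8, -76, 0, 0, 0, 0], [12, -114, 0, 0, 0, 0], [16, -152, 5, 0, 0, 0], [20, -190, 20, 0, 0, 0], [24, -226, 40, 0, 0, 0], [27, -258, 60, 0, 0, 0], [27, -277, 62, 0, 0, 0]]]'

```text
time_s: 2.2
tool_pos: [468.5, 260.1, 255.7]
orientation: [1.0, -0.017, -0.003, 0.001]
force: [0.0, -0.1, -1.4]
gripper_width: 0.651
finger_force: 0.0
```

Run:
```python
from h import *
plan((470,262,92,-2.5)); snap('wrist','w1')
p=cv2.imread('pics/w1.png'); cv2.imwrite('pics/w1.png',p)
```

```text
t 2.2 pos [468.5 260.1 255.7] psi -1.9 tiltz [-0.006 -0.002 -1.   ] w 0.651 F [ 0.  -0.1 -1.4] q6 2.01
[  2.4  -2.3 163.7] [0.002 0.006 0.01 ]
```

View pics/w1.png

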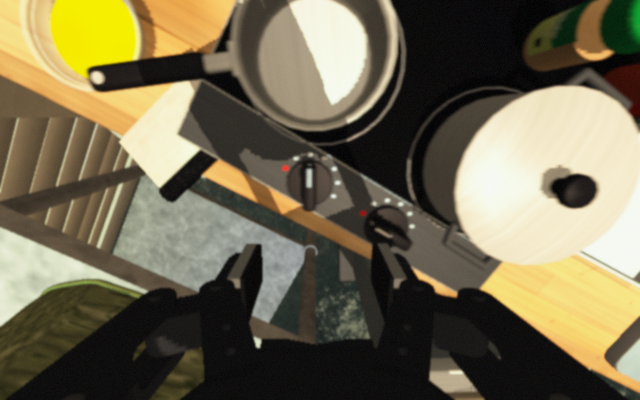

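Run:
```python
from h import *
P,p=cloud('w1')
for u,v in [(310,165),(310,175),(311,183),(313,195),(312,205),(380,235),(290,180),(340,190),(545,195),(575,190)]: print(u,v,P[v,u].round(1))
m=(P[...,2]>80)&(P[...,2]<96); m[:130]=0;m[260:]=0;m[:,:270]=0;m[:,425:]=0
n,l,s,_=cv2.connectedComponentsWithStats(m.astype(np.uint8))
for i in range(1,n):
  if s[i,4]>30:
    q=P[l==i]; print(s[i],cv2.minAreaRect(q[:,:2].astype(np.float32)),np.median(q[:,2]))
```

```text
310 165 [492.2 264.5  79.4]
310 175 [484.  264.6  88.9]
311 183 [475.9 264.   88. ]
313 195 [463.9 262.5  88.5]
312 205 [453.7 263.8  88.9]
380 235 [419.2 195.4  88.6]
290 180 [473.7 287.   59.8]
340 190 [459.  233.1  52. ]
545 195 [474.6  84.2 152.5]
575 190 [484.3  83.2 176.2]
[304 166  14  46 620] ((469.3215026855469, 264.8926086425781), (13.08936595916748, 45.68800354003906), 88.10272216796875) 87.94093787738532
[373 221  41  31 584] ((415.5571594238281, 181.3821258544922), (44.95458221435547, 14.287093162536621), 57.44147491455078) 87.90954822915998
```

>>> play_rows --moves '[[[1, -5, 40, 0, 0.006, 0], [1, -5, 80, 0, 0.006, 0], [1, -5, 115, 0, 0.006, 0], [1, -5, 140, 0, 0.006, 0], [1, -5, 155, 0, 0.006, 0], [1, -5, 164, 0, 0.006, 0], [1, -5, 165, 0, 0.006, 0], [1, -5, 165, 0, 0.006, 0]]]'

```text
time_s: 2.92
tool_pos: [471.8, 262.5, 95.9]
orientation: [1.0, -0.018, 0.003, 0.0]
force: [0.1, 0.2, 0.8]
gripper_width: 0.648
finger_force: 0.0
```

>>> play_rows --moves '[[[0, 0, 0, 0, 0, 0], [0, 0, 0, 0, 0, 0], [0, 0, 0, 0, 0, 0], [0, 0, 0, 0, 0, 0], [0, 0, 0, 0, 0, 0], [0, 0, 0, 0, 0, 0], [0, 0, 0, 0, 0, 0], [0, 0, 0, 0, 0, 0]]]' --jaw -1 --grip_force 40

```text
time_s: 3.58
tool_pos: [472.7, 265.1, 97.5]
orientation: [1.0, -0.017, 0.005, -0.002]
force: [-0.3, 10.2, 1.8]
gripper_width: 0.152
finger_force: 44.0
```

>>> play_rows --moves '[[[0, 0, 0, 0, 0, -0.12], [0, 0, 0, 0, 0, -0.24], [0, 0, 0, 0, 0, -0.36], [0, 0, 0, 0, 0, -0.48], [0, 0, 0, 0, 0, -0.6], [0, 0, 0, 0, 0, -0.72], [0, 0, 0, 0, 0, -0.84], [0, 0, 0, 0, 0, -0.96]]]'

```text
time_s: 4.25
tool_pos: [471.9, 267.4, 97.6]
orientation: [0.893, 0.449, 0.006, -0.002]
force: [-4.7, 21.9, 1.2]
gripper_width: 0.149
finger_force: 44.2
```

>>> play_rows --moves '[[[0, 0, 0, 0, 0, -0.06], [0, 0, 0, 0, 0, -0.1], [0, 0, 0, 0, 0, -0.1], [0, 0, 0, 0, 0, -0.1], [0, 0, 0, 0, 0, -0.1], [0, 0, 0, 0, 0, -0.1], [0, 0, 0, 0, 0, -0.1], [0, 0, 0, 0, 0, -0.1]]]'

```text
time_s: 4.92
tool_pos: [471.7, 267.5, 97.6]
orientation: [0.871, 0.49, 0.006, -0.002]
force: [-4.6, 21.9, 1.6]
gripper_width: 0.152
finger_force: 45.6
```

```bash
python3 -c "
from h import *
plan()"
```

```text
t 4.92 pos [471.7 267.5  97.6] psi 58.7 tiltz [ 0.008  0.009 -1.   ] w 0.152 F [-4.6 21.9  1.6] q6 0.96
```

>>> play_rows --moves '[[[0, 0, 0, 0, 0, 0], [0, 0, 0, 0, 0, 0], [0, 0, 0, 0, 0, 0], [0, 0, -20, 0, 0, 0], [0, 0, -60, 0, 0, 0], [0, 0, -100, 0, 0, 0], [0, 0, -140, 0, 0, 0], [0, 0, -170, 0, 0, 0]]]' --jaw 0.3

```text
time_s: 5.58
tool_pos: [471.3, 262.4, 269.6]
orientation: [0.872, 0.49, 0.004, 0.002]
force: [0.9, 1.0, 0.4]
gripper_width: 0.651
finger_force: 0.0
```

Run:
```python
from h import *
snap('wrist','w2')
P,p=cloud('w2')
m=(P[...,2]>80)&(P[...,2]<96)&(abs(P[...,0]-469)<30)&(abs(P[...,1]-265)<30)
print(m.sum(),cv2.minAreaRect(P[m][:,:2].astype(np.float32)))
# jar closing-line options
plan((595,36,290,90))
```

```text
577 ((469.5574645996094, 264.90216064453125), (45.80064010620117, 13.509119033813477), 58.2578239440918)
t 5.63 pos [473.5 263.4 276.2] psi 58.7 tiltz [ 0.017  0.004 -1.   ] w 0.652 F [1.  0.4 5.3] q6 0.96
[-130.9  222.1  -12.7] [ 0.016 -0.009 -0.547]
```

Run:
```python
from h import *
plan((550,-42,300,58))
```

```text
t 5.63 pos [473.5 263.4 276.2] psi 58.7 tiltz [ 0.017  0.004 -1.   ] w 0.652 F [1.  0.4 5.3] q6 0.96
[-220.8  224.4  -23.8] [ 0.012 -0.013  0.012]
```

>>> play_rows --moves '[[[-27, 27, -10, 0.012, -0.013, 0], [-55, 55, -20, 0.012, -0.013, 0], [-83, 84, -24, 0.012, -0.013, 0], [-111, 113, -24, 0.012, -0.013, 0], [-139, 142, -24, 0.012, -0.013, 0], [-167, 170, -24, 0.012, -0.013, 0], [-195, 199, -24, 0.012, -0.013, 0.01], [-221, 224, -24, 0.012, -0.013, 0.01]]]' --jaw 1

```text
time_s: 6.3
tool_pos: [547.2, -45.5, 289.9]
orientation: [0.874, 0.485, -0.006, -0.0]
force: [0.6, -0.6, 0.4]
gripper_width: 1.001
finger_force: 0.0
```

```bash
cat >> h.py <<'E'
def blob(f,x,y,z0,z1,rad=60):
    P,p=cloud(f); m=(P[...,2]>z0)&(P[...,2]<z1)&(np.hypot(P[...,0]-x,P[...,1]-y)<rad)
    n,l,s,_=cv2.connectedComponentsWithStats(m.astype(np.uint8))
    for i in range(1,n):
        if s[i,4]>100: q=P[l==i]; print('blob',s[i,4],np.round(cv2.minEnclosingCircle(q[:,:2].astype(np.float32))[0],1),round(cv2.minEnclosingCircle(q[:,:2].astype(np.float32))[1],1),np.median(q,0).round(1))
E
python3 - <<'E'
from h import *
plan(); snap('wrist','w3')
blob('w3',550,-42,160,172); blob('w3',595,36,153,166)
E
```

```text
t 6.3 pos [547.2 -45.5 289.9] psi 58.0 tiltz [-0.011 -0.006 -1.   ] w 1.001 F [ 0.6 -0.6  0.4] q6 0.39
blob 2526 [549.2 -45.2] 24.6 [550.  -44.  166.1]
blob 2477 [595.2  34. ] 21.3 [595.4  34.4 160. ]
```

Run:
```python
from h import *
plan((549.3,-44.5,136,58))
```

```text
t 6.35 pos [547.9 -51.3 289.7] psi 57.9 tiltz [-0.011 -0.009 -1.   ] w 0.999 F [-2.2 -4.5 -0.8] q6 0.38
[  8.6  -1.8 153.6] [-0.004  0.014 -0.002]
```

>>> play_rows --moves '[[[0, 0, 0, 0, 0, 0], [0, 0, 0, 0, 0, 0], [0, 0, 0, 0, 0, 0], [0, 0, 0, 0, 0, 0], [0, 0, 0, 0, 0, 0], [0, 0, 0, 0, 0, 0], [0, 0, 0, 0, 0, 0], [0, 0, 0, 0, 0, 0]]]'

```text
time_s: 7.02
tool_pos: [547.1, -42.1, 290.1]
orientation: [0.874, 0.486, -0.006, -0.0]
force: [0.6, 1.1, 0.2]
gripper_width: 0.997
finger_force: 0.0
```

Run:
```python
from h import *
plan((549.3,-44.5,136,58)); snap('wrist','w4')
blob('w4',550,-42,160,172); blob('w4',595,36,153,166)
```

```text
t 7.02 pos [547.1 -42.1 290.1] psi 58.2 tiltz [-0.011 -0.005 -1.   ] w 0.997 F [0.6 1.1 0.2] q6 0.39
[  0.6   4.2 154.1] [-0.007  0.01   0.003]
blob 2517 [549.1 -45.1] 24.6 [550.  -44.  166.1]
blob 2441 [595.3  34.1] 21.4 [595.3  34.3 160. ]
```

Stable. Descend, decelerating, then grip and lift.

>>> play_rows --moves '[[[0.5, 4, 40, -0.007, 0.01, 0], [0.5, 4, 78, -0.007, 0.01, 0], [0.5, 4, 110, -0.007, 0.01, 0], [0.5, 4, 132, -0.007, 0.01, 0], [0.5, 4, 146, -0.007, 0.01, 0], [0.5, 4, 152, -0.007, 0.01, 0], [0.5, 4, 154, -0.007, 0.01, 0], [0.5, 4, 154, -0.007, 0.01, 0]]]'

```text
time_s: 7.73
tool_pos: [549.3, -45.1, 136.4]
orientation: [0.874, 0.486, 0.0, 0.0]
force: [0.1, 0.8, 0.7]
gripper_width: 0.997
finger_force: 0.0
```

>>> play_rows --moves '[[[0, 0, 0, 0, 0, 0], [0, 0, 0, 0, 0, 0], [0, 0, 0, 0, 0, 0], [0, 0, 0, 0, 0, 0], [0, 0, 0, 0, 0, 0], [0, 0, 0, 0, 0, 0], [0, 0, 0, 0, 0, 0], [0, 0, 0, 0, 0, 0]]]' --jaw -1 --grip_force 40

```text
time_s: 8.4
tool_pos: [550.1, -45.1, 137.7]
orientation: [0.874, 0.486, 0.001, 0.001]
force: [-2.2, -0.5, 7.4]
gripper_width: 0.608
finger_force: 42.0
```

Run:
```python
from h import *
# tray from top1: bright floor
P,p=cloud('top1'); m=(P[...,2]>-1)&(P[...,2]<10)&(p.min(2)>150); m[:200]=0;m[310:]=0;m[:,:350]=0;m[:,450:]=0
m=cv2.morphologyEx(m.astype(np.uint8),cv2.MORPH_OPEN,np.ones((3,3)))
n,l,s,_=cv2.connectedComponentsWithStats(m); i=1+np.argmax(s[1:,4]); print(s[i],cv2.minAreaRect(P[l==i][:,:2].astype(np.float32)),np.median(P[l==i],0))
m=(P[...,2]>85)&(P[...,2]<102); m[:150]=0;m[240:]=0;m[:,:430]=0;m[:,490:]=0;print(m.sum(),np.median(P[m],0))
c=np.array([449,-170]);x=np.array([.87,-.493])
for a in (25,-50): print(c+a*x)
plan((471,-182,260,58),(471,-182,86,58))
```

```text
[ 359  209   81   97 4183] ((448.336181640625, -171.924072265625), (146.93734741210938, 240.2698974609375), 61.1048469543457) [ 446.91476383 -171.22357103    3.43287182]
648 [ 572.32521534 -313.81485021   93.30387481]
[ 470.75  -182.325]
[ 405.5  -145.35]
t 8.4 pos [550.1 -45.1 137.7] psi 58.1 tiltz [ 0.003 -0.001 -1.   ] w 0.608 F [-2.2 -0.5  7.4] q6 0.38
[-157.9    5.4 -122.4] [ 0.003 -0.001  0.003]
[-158.     4.9   51.6] [ 0.003 -0.001  0.003]
```

>>> play_rows --moves '[[[0, 0, -20, 0, 0, 0], [0, 0, -55, 0, 0, 0], [-15, 1, -90, 0, 0, 0], [-45, 2, -105, 0, 0, 0], [-80, 3, -110, 0, 0, 0], [-115, 4, -110, 0, 0, 0], [-145, 5, -110, 0, 0, 0], [-158, 5, -110, 0, 0, 0]]]'

```text
time_s: 9.07
tool_pos: [468.3, -184.7, 246.6]
orientation: [0.874, 0.485, -0.0, 0.001]
force: [-1.1, 0.2, -1.8]
gripper_width: 0.611
finger_force: 42.8
```

>>> play_rows --moves '[[[0, 0, 10, 0, 0, 0], [0, 0, 40, 0, 0, 0], [0, 0, 75, 0, 0, 0], [0, 0, 105, 0, 0, 0], [0, 0, 130, 0, 0, 0], [0, 0, 145, 0, 0, 0], [0, 0, 150, 0, 0, 0], [0, 0, 150, 0, 0, 0]]]'

```text
time_s: 9.73
tool_pos: [468.9, -180.7, 94.1]
orientation: [0.874, 0.486, -0.001, -0.001]
force: [-0.5, 0.1, -1.2]
gripper_width: 0.613
finger_force: 42.8
```

Run:
```python
from h import *
plan((471,-182,87.5,58))
```

```text
t 9.73 pos [ 468.9 -180.7   94.1] psi 58.2 tiltz [-0.003  0.002 -1.   ] w 0.613 F [-0.5  0.1 -1.2] q6 0.09
[-0.   2.5  6.6] [-0.003  0.     0.003]
```

>>> play_rows --moves '[[[0, 0, 2, 0, 0, 0], [0, 0, 4, 0, 0, 0], [0, 0, 5, 0, 0, 0], [0, 0, 6, 0, 0, 0], [0, 0, 6, 0, 0, 0], [0, 0, 6, 0, 0, 0], [0, 0, 6, 0, 0, 0], [0, 0, 6, 0, 0, 0]]]'

```text
time_s: 10.4
tool_pos: [470.0, -181.9, 90.2]
orientation: [0.874, 0.486, 0.0, 0.0]
force: [-0.1, 0.2, -1.8]
gripper_width: 0.615
finger_force: 42.8
```

>>> play_rows --moves '[[[0, 0, 0, 0, 0, 0], [0, 0, 0, 0, 0, 0], [0, 0, 0, 0, 0, 0], [0, 0, 0, 0, 0, 0], [0, 0, 0, 0, 0, 0], [0, 0, -15, 0, 0, 0], [0, 0, -50, 0, 0, 0], [0, 0, -85, 0, 0, 0]]]' --jaw 1

```text
time_s: 11.07
tool_pos: [468.4, -181.1, 174.2]
orientation: [0.874, 0.486, -0.001, -0.002]
force: [-0.1, -0.8, 0.2]
gripper_width: 1.002
finger_force: 0.0
```

Run:
```python
from h import *
plan((595.3,34.2,270,145),(595.3,34.2,132,145))
```

```text
t 11.07 pos [ 468.4 -181.1  174.2] psi 58.1 tiltz [-0.004  0.002 -1.   ] w 1.002 F [-0.1 -0.8  0.2] q6 0.09
[249.8  -6.3 -95.9] [-0.004 -0.003 -1.516]
[249.9  -5.7  42.1] [-0.004 -0.003 -1.516]
```

>>> play_rows --moves '[[[0, 0, -30, 0, 0, -0.12], [15, 0, -60, 0, 0, -0.24], [40, -1, -85, 0, 0, -0.36], [75, -2, -96, 0, 0, -0.48], [110, -3, -96, 0, 0, -0.6], [145, -4, -96, 0, 0, -0.72], [180, -5, -96, 0, 0, -0.84], [215, -6, -96, 0, 0, -0.96]]]'

```text
time_s: 11.73
tool_pos: [579.0, 5.6, 271.2]
orientation: [0.548, 0.836, 0.0, 0.0]
force: [-0.2, -0.1, -0.4]
gripper_width: 1.001
finger_force: 0.0
```

Run:
```python
from h import *
plan((595.3,34.2,270,145))
```

```text
t 11.73 pos [579.    5.6 271.2] psi 113.5 tiltz [ 0.001 -0.    -1.   ] w 1.001 F [-0.2 -0.1 -0.4] q6 -0.49
[19.8 26.4  1.2] [ 0.     0.001 -0.55 ]
```

>>> play_rows --moves '[[[10, 13, 0, 0, 0, -0.12], [18, 24, 0, 0, 0, -0.24], [20, 26, 0, 0, 0, -0.36], [20, 26, 0, 0, 0, -0.46], [20, 26, 0, 0, 0, -0.55], [20, 26, 0, 0, 0, -0.55], [20, 26, 0, 0, 0, -0.55], [20, 26, 0, 0, 0, -0.55]]]'

```text
time_s: 12.4
tool_pos: [594.3, 32.5, 271.0]
orientation: [0.305, 0.952, -0.0, 0.0]
force: [-0.2, -0.3, -0.5]
gripper_width: 1.002
finger_force: 0.0
```

Run:
```python
from h import *
plan((595.3,34.2,132,145))
```

```text
t 12.4 pos [594.3  32.5 271. ] psi 144.5 tiltz [ 0. -0. -1.] w 1.002 F [-0.2 -0.3 -0.5] q6 -0.98
[  0.2   2.  139. ] [-0.     0.    -0.009]
```

>>> play_rows --moves '[[[0, 2, 35, 0, 0, -0.01], [0, 2, 70, 0, 0, -0.01], [0, 2, 100, 0, 0, -0.01], [0, 2, 120, 0, 0, -0.01], [0, 2, 132, 0, 0, -0.01], [0, 2, 138, 0, 0, -0.01], [0, 2, 139, 0, 0, -0.01], [0, 2, 139, 0, 0, -0.01]]]'

```text
time_s: 13.07
tool_pos: [596.3, 34.1, 133.2]
orientation: [0.299, 0.954, 0.0, 0.001]
force: [0.5, -1.3, 0.5]
gripper_width: 0.999
finger_force: 0.0
```

>>> play_rows --moves '[[[0, 0, 0, 0, 0, 0], [0, 0, 0, 0, 0, 0], [0, 0, 0, 0, 0, 0], [0, 0, 0, 0, 0, 0], [0, 0, 0, 0, 0, 0], [0, 0, 0, 0, 0, 0], [0, 0, 0, 0, 0, 0], [0, 0, 0, 0, 0, 0]]]' --jaw -1 --grip_force 40

```text
time_s: 13.73
tool_pos: [596.4, 34.2, 133.5]
orientation: [0.299, 0.954, 0.0, 0.001]
force: [0.7, -0.5, 5.9]
gripper_width: 0.514
finger_force: 41.0
```

Run:
```python
from h import *
plan((402,-146,260,145),(402,-146,84,145))
```

```text
t 13.73 pos [596.4  34.2 133.5] psi 145.2 tiltz [ 0.003 -0.    -1.   ] w 0.514 F [ 0.7 -0.5  5.9] q6 -0.99
[  56.7 -258.7 -126.9] [0.001 0.002 0.004]
[  57.1 -259.    49.1] [0.001 0.002 0.004]
```

>>> play_rows --moves '[[[0, 0, -20, 0, 0, 0], [0, 0, -55, 0, 0, 0], [0, 0, -90, 0, 0, 0], [2, -20, -110, 0, 0, 0], [10, -55, -120, 0, 0, 0], [20, -94, -120, 0, 0, 0], [29, -134, -120, 0, 0, 0], [38, -174, -120, 0, 0, 0]]]'

```text
time_s: 14.4
tool_pos: [463.7, -87.7, 252.1]
orientation: [0.298, 0.954, -0.0, 0.0]
force: [0.4, -0.8, -1.1]
gripper_width: 0.517
finger_force: 41.4
```

>>> play_rows --moves '[[[8, -35, 0, 0, 0, 0], [16, -65, 5, 0, 0, 0], [19, -82, 20, 0, 0, 0], [19, -85, 50, 0, 0, 0], [19, -85, 88, 0, 0, 0], [19, -85, 122, 0, 0, 0], [19, -85, 148, 0, 0, 0], [19, -85, 160, 0, 0, 0]]]'

```text
time_s: 15.07
tool_pos: [398.3, -144.9, 87.9]
orientation: [0.299, 0.954, 0.0, -0.003]
force: [0.3, -0.4, -0.3]
gripper_width: 0.524
finger_force: 41.4
```

Run:
```python
from h import *
plan((402,-146,83,145))
```

```text
t 15.07 pos [ 398.3 -144.9   87.9] psi 145.2 tiltz [-0.005  0.002 -1.   ] w 0.524 F [ 0.3 -0.4 -0.3] q6 -1.43
[-3.7  1.2  4.8] [-0.001 -0.005  0.004]
```

>>> play_rows --moves '[[[-3, 1, 0, 0, 0, 0], [-3, 1, 1, 0, 0, 0], [-3, 1, 2, 0, 0, 0], [-3, 1, 3, 0, 0, 0], [-3, 1, 4, 0, 0, 0], [-3, 1, 4, 0, 0, 0], [-3, 1, 4, 0, 0, 0], [-3, 1, 4, 0, 0, 0]]]'

```text
time_s: 15.73
tool_pos: [404.3, -147.1, 88.4]
orientation: [0.299, 0.954, -0.0, 0.0]
force: [0.9, -0.0, -1.3]
gripper_width: 0.518
finger_force: 41.4
```

>>> play_rows --moves '[[[0, 0, 1, 0, 0, 0], [0, 0, 3, 0, 0, 0], [0, 0, 4, 0, 0, 0], [0, 0, 5, 0, 0, 0], [0, 0, 5, 0, 0, 0], [0, 0, 5, 0, 0, 0], [0, 0, 5, 0, 0, 0], [0, 0, 5, 0, 0, 0]]]'

```text
time_s: 16.4
tool_pos: [404.1, -147.0, 83.0]
orientation: [0.299, 0.954, -0.0, 0.0]
force: [0.4, -0.4, -1.0]
gripper_width: 0.512
finger_force: 41.4
```

>>> play_rows --moves '[[[0, 0, 0, 0, 0, 0], [0, 0, 0, 0, 0, 0], [0, 0, 0, 0, 0, 0], [0, 0, 0, 0, 0, 0], [0, 0, 0, 0, 0, 0], [0, 0, -15, 0, 0, 0], [0, 0, -50, 0, 0, 0], [0, 0, -90, 0, 0, 0]]]' --jaw 1

```text
time_s: 17.07
tool_pos: [402.0, -146.0, 171.6]
orientation: [0.299, 0.954, 0.0, -0.003]
force: [2.0, -0.5, 0.3]
gripper_width: 1.001
finger_force: 0.0
```

>>> play_rows --moves '[[[0, 0, -40, 0, 0, 0], [0, 0, -80, 0, 0, 0], [0, 0, -110, 0, 0, 0], [0, 0, -120, 0, 0, 0], [0, 0, -120, 0, 0, 0], [0, 0, -120, 0, 0, 0], [0, 0, -120, 0, 0, 0], [0, 0, -120, 0, 0, 0]]]'

```text
time_s: 17.73
tool_pos: [403.1, -146.5, 290.6]
orientation: [0.299, 0.954, 0.0, -0.002]
force: [-0.5, -0.2, 0.8]
gripper_width: 1.0
finger_force: 0.0
```

Run:
```python
from h import *
plan(); snap('top','top2'); P,p=cloud('top2')
cv2.imwrite('pics/c2.png',cv2.resize(p[120:320,160:460],(800,533),interpolation=cv2.INTER_CUBIC))
```

```text
t 17.73 pos [ 403.1 -146.5  290.6] psi 145.2 tiltz [-0.003  0.002 -1.   ] w 1.0 F [-0.5 -0.2  0.8] q6 -1.43
```

View pics/c2.png

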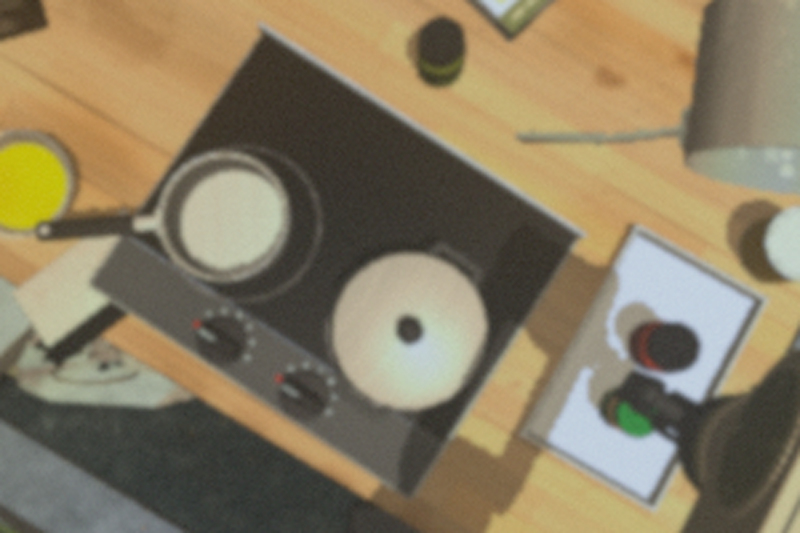

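```bash
cat >> h.py <<'E'
def pan(f):
    P,p=cloud(f); Q=P.reshape(-1,3); 
    m=(abs(Q[:,2]-125)<6)&(np.hypot(Q[:,0]-590,Q[:,1]-255)<95); q=Q[m]
    from scipy.optimize import least_squares
    # rim: fit circle, robust
    s=least_squares(lambda c:np.hypot(q[:,0]-c[0],q[:,1]-c[1])-58,[590,255],loss='soft_l1',f_scale=2).x
    m=(Q[:,2]>103)&(Q[:,2]<128); d=Q[:,:2]-s; rr=np.hypot(*d.T); m&=(rr>95)&(rr<190)&(np.hypot(Q[:,0]-482,Q[:,1]-78)>95)
    h=Q[m]; print('pan',s.round(1),'n',len(q),'handle',len(h),np.median(h,0).round(1),'ang',np.degrees(np.arctan2(*(np.median(d[m],0)[::-1]))).round(1),'rmax',rr[m].max().round(), 'ringoff',(s-np.array([589,248.3])).round(1))
    return s
E
python3 - <<'E'
from h import *
pan('top2')
plan((578,382,290,95))
E
```

```text
pan [588.2 257.4] n 316 handle 264 [574.3 394.2 118.3] ang 95.8 rmax 180.0 ringoff [-0.8  9.1]
t 17.78 pos [ 403.2 -146.5  290.8] psi 145.2 tiltz [-0.003  0.001 -1.   ] w 1.003 F [ 0.1  0.2 -0. ] q6 -1.43
[157.8 533.9   1. ] [-0.002 -0.003  0.877]
```

>>> play_rows --moves '[[[11, 37, 0, 0, 0, 0.1], [22, 75, 0, 0, 0, 0.2], [33, 113, 0, 0, 0, 0.3], [45, 151, 0, 0, 0, 0.4], [56, 189, 0, 0, 0, 0.5], [67, 227, 0, 0, 0, 0.6], [78, 265, 0, 0, 0, 0.7], [89, 303, 0, 0, 0, 0.8]]]' --jaw 0.3

```text
time_s: 18.45
tool_pos: [501.6, 149.5, 291.5]
orientation: [0.649, 0.761, -0.001, -0.0]
force: [0.6, -0.9, 0.6]
gripper_width: 0.653
finger_force: 0.0
```

```bash
python3 -c "
from h import *
plan((575.6,381.8,260,95.8))"
```

```text
t 18.45 pos [501.6 149.5 291.5] psi 99.1 tiltz [-0.002 -0.001 -1.   ] w 0.653 F [ 0.6 -0.9  0.6] q6 0.03
[217.7 109.8  31.2] [-0.002  0.     0.057]
```

>>> play_rows --moves '[[[36, 18, 0, 0, 0, 0.02], [72, 36, 0, 0, 0, 0.04], [108, 54, 0, 0, 0, 0.057], [144, 72, 5, 0, 0, 0.057], [176, 88, 15, 0, 0, 0.057], [200, 100, 25, 0, 0, 0.057], [214, 108, 31, 0, 0, 0.057], [218, 110, 31, 0, 0, 0.057]]]'

```text
time_s: 19.12
tool_pos: [573.5, 382.6, 257.0]
orientation: [0.667, 0.745, -0.003, -0.001]
force: [-1.1, 0.2, 0.5]
gripper_width: 0.651
finger_force: 0.0
```

```bash
python3 -c "
from h import *
snap('wrist','w5')
plan((575.6,381.8,119,95.8)); P,p=cloud('w5')
s=np.array([588.2,257.4]); d=P[...,:2]-s; rr=np.hypot(d[...,0],d[...,1]); m=(P[...,2]>105)&(P[...,2]<125)&(rr>92)&(rr<178)&(P[...,1]>300)
q=P[m]; print(m.sum(),cv2.minAreaRect(q[:,:2].astype(np.float32)),np.median(q,0))
pan('w5')"
```

```text
t 19.17 pos [573.7 382.  258.2] psi 96.2 tiltz [-0.004 -0.002 -1.   ] w 0.651 F [-0.6 -0.5 -0. ] q6 0.4
[-1.000e-01  2.500e+00  1.392e+02] [-0.005  0.002  0.008]
2122 ((576.5663452148438, 391.6880187988281), (20.025480270385742, 86.15834045410156), 5.1912617683410645) [576.28910735 394.86275804 118.51926923]
pan [588.7 258.7] n 1185 handle 2070 [576.  397.4 118.5] ang 95.2 rmax 179.0 ringoff [-0.3 10.4]
```

>>> play_rows --moves '[[[0, 3.5, 38, 0, 0, 0.015], [0, 3.5, 72, 0, 0, 0.015], [0, 3.5, 100, 0, 0, 0.015], [0, 3.5, 120, 0, 0, 0.015], [0, 3.5, 133, 0, 0, 0.015], [0, 3.5, 139, 0, 0, 0.015], [0, 3.5, 140, 0, 0, 0.015], [0, 3.5, 140, 0, 0, 0.015]]]'

```text
time_s: 19.83
tool_pos: [579.1, 380.8, 123.2]
orientation: [0.674, 0.739, 0.001, 0.0]
force: [1.3, 0.8, 0.2]
gripper_width: 0.65
finger_force: 0.0
```

>>> play_rows --moves '[[[0, 0, 0, 0, 0, 0], [0, 0, 0, 0, 0, 0], [0, 0, 0, 0, 0, 0], [0, 0, 0, 0, 0, 0], [0, 0, 0, 0, 0, 0], [0, 0, 0, 0, 0, 0], [0, 0, 0, 0, 0, 0], [0, 0, 0, 0, 0, 0]]]' --jaw -1 --grip_force 50

```text
time_s: 20.5
tool_pos: [579.0, 381.8, 123.3]
orientation: [0.674, 0.739, 0.001, 0.0]
force: [-1.1, 1.6, 6.3]
gripper_width: 0.217
finger_force: 51.2
```

```bash
cat >> h.py <<'E'
def arc(a0,a1,steps,z,c0,c1,rad=125):
    """rows from current pose; handle angle a0->a1, pan centre c0->c1"""
    s=r.sense(); R=Rotation.from_quat(s['orientation']); p0=s['tool_pos']; plan()
    w=lambda a,c:np.array([c[0]+rad*np.cos(np.radians(a)),c[1]+rad*np.sin(np.radians(a))])
    b=w(a0,c0); out=[]
    for i in range(1,steps+1):
        t=i/steps; a=a0+t*(a1-a0); c=np.array(c0)+t*(np.array(c1)-c0)
        d=w(a,c)-b; v=R.inv().apply([d[0],d[1],0]); out.append([round(v[0]),round(v[1]),0,0,0,round(-np.radians(a-a0),2)])
    print(out)
E
python3 -c "
from h import *
arc(95.2,50,8,0,(588.4,258.),(589,252))"
```

```text
t 20.5 pos [579.  381.8 123.3] psi 95.3 tiltz [ 0.002  0.001 -1.   ] w 0.217 F [-1.1  1.6  6.3] q6 0.42
[[-1, 12, 0, 0, 0, np.float64(0.1)], [-4, 25, 0, 0, 0, np.float64(0.2)], [-8, 36, 0, 0, 0, np.float64(0.3)], [-13, 48, 0, 0, 0, np.float64(0.39)], [-19, 59, 0, 0, 0, np.float64(0.49)], [-26, 70, 0, 0, 0, np.float64(0.59)], [-34, 80, 0, 0, 0, np.float64(0.69)], [-43, 89, 0, 0, 0, np.float64(0.79)]]
```

>>> play_rows --moves '[[[-1, 12, 0, 0, 0, 0.1], [-4, 25, 0, 0, 0, 0.2], [-8, 36, 0, 0, 0, 0.3], [-13, 48, 0, 0, 0, 0.39], [-19, 59, 0, 0, 0, 0.49], [-26, 70, 0, 0, 0, 0.59], [-34, 80, 0, 0, 0, 0.69], [-43, 89, 0, 0, 0, 0.79]]]'

```text
time_s: 21.17
tool_pos: [671.4, 347.9, 123.3]
orientation: [0.907, 0.421, 0.001, -0.001]
force: [-3.4, 4.9, 6.0]
gripper_width: 0.222
finger_force: 51.5
```

```bash
python3 -c "
from h import *
s=r.sense();print(s['ft_torque'])
arc(50,8,8,0,(589,252),(589,248))
snap('top','top3');pan('top3')"
```

```text
[ 0.64461494  0.57691215 -0.32026025]
t 21.17 pos [671.4 347.9 123.3] psi 49.8 tiltz [ 0.001  0.002 -1.   ] w 0.222 F [-3.4  4.9  6. ] q6 1.11
[[-1, 12, 0, 0, 0, np.float64(0.09)], [-3, 23, 0, 0, 0, np.float64(0.18)], [-6, 35, 0, 0, 0, np.float64(0.27)], [-10, 46, 0, 0, 0, np.float64(0.37)], [-15, 57, 0, 0, 0, np.float64(0.46)], [-20, 67, 0, 0, 0, np.float64(0.55)], [-27, 77, 0, 0, 0, np.float64(0.64)], [-35, 86, 0, 0, 0, np.float64(0.73)]]
pan [588.6 252.9] n 224 handle 17 [672.6 330.  116.3] ang 42.6 rmax 121.0 ringoff [-0.4  4.6]
```

Following well. Continue.

>>> play_rows --moves '[[[-1, 12, 0, 0, 0, 0.09], [-3, 23, 0, 0, 0, 0.18], [-6, 35, 0, 0, 0, 0.27], [-10, 46, 0, 0, 0, 0.37], [-15, 57, 0, 0, 0, 0.46], [-20, 67, 0, 0, 0, 0.55], [-27, 77, 0, 0, 0, 0.64], [-35, 86, 0, 0, 0, 0.73]]]'

```text
time_s: 21.88
tool_pos: [715.5, 265.3, 123.6]
orientation: [0.998, 0.069, 0.002, -0.001]
force: [1.0, 4.6, 5.0]
gripper_width: 0.225
finger_force: 51.3
```

```bash
python3 -c "
from h import *
snap('top','top4');pan('top4');arc(8,-35,8,0,(589,248),(589,248))"
```

```text
pan [592.7 249.7] n 103 handle 39 [696.  267.1 118.1] ang 9.5 rmax 115.0 ringoff [3.7 1.4]
t 21.93 pos [716.  262.5 123.4] psi 7.5 tiltz [ 0.003  0.001 -1.   ] w 0.225 F [1.1 1.8 3.9] q6 1.72
[[0, 12, 0, 0, 0, np.float64(0.09)], [-2, 23, 0, 0, 0, np.float64(0.19)], [-5, 35, 0, 0, 0, np.float64(0.28)], [-8, 46, 0, 0, 0, np.float64(0.38)], [-13, 57, 0, 0, 0, np.float64(0.47)], [-19, 67, 0, 0, 0, np.float64(0.56)], [-25, 77, 0, 0, 0, np.float64(0.66)], [-33, 86, 0, 0, 0, np.float64(0.75)]]
```

>>> play_rows --moves '[[[0, 12, 0, 0, 0, 0.09], [-2, 23, 0, 0, 0, 0.19], [-5, 35, 0, 0, 0, 0.28], [-8, 46, 0, 0, 0, 0.38], [-13, 57, 0, 0, 0, 0.47], [-19, 67, 0, 0, 0, 0.56], [-25, 77, 0, 0, 0, 0.66], [-33, 86, 0, 0, 0, 0.75]]]'

```text
time_s: 22.6
tool_pos: [695.5, 174.5, 123.6]
orientation: [0.954, -0.301, 0.002, -0.001]
force: [5.1, 2.9, 4.1]
gripper_width: 0.224
finger_force: 51.2
```

>>> play_rows --moves '[[[0, 0, 0, 0, 0, 0], [0, 0, 0, 0, 0, 0], [0, 0, 0, 0, 0, 0], [0, 0, 0, 0, 0, 0], [0, 0, -15, 0, 0, 0], [0, 0, -45, 0, 0, 0], [0, 0, -80, 0, 0, 0], [0, 0, -120, 0, 0, 0]]]' --jaw 0.3

```text
time_s: 23.27
tool_pos: [692.8, 174.7, 242.0]
orientation: [0.955, -0.298, -0.001, 0.001]
force: [1.4, -0.2, 0.2]
gripper_width: 0.653
finger_force: 0.0
```

>>> play_rows --moves '[[[0, 0, -15, 0, 0, -0.12], [0, 0, -20, 0, 0, -0.24], [0, 0, -20, 0, 0, -0.36], [0, 0, -20, 0, 0, -0.48], [0, 0, -20, 0, 0, -0.6], [0, 0, -20, 0, 0, -0.72], [0, 0, -20, 0, 0, -0.84], [0, 0, -20, 0, 0, -0.96]]]'

```text
time_s: 23.93
tool_pos: [694.0, 175.0, 263.1]
orientation: [0.984, 0.179, 0.0, 0.0]
force: [-0.0, -0.5, 0.6]
gripper_width: 0.651
finger_force: 0.0
```

>>> play_rows --moves '[[[0, 0, 0, 0, 0, -0.12], [0, 0, 0, 0, 0, -0.24], [0, 0, 0, 0, 0, -0.36], [0, 0, 0, 0, 0, -0.48], [0, 0, 0, 0, 0, -0.6], [0, 0, 0, 0, 0, -0.72], [0, 0, 0, 0, 0, -0.84], [0, 0, 0, 0, 0, -0.96]]]'

```text
time_s: 24.6
tool_pos: [694.0, 174.9, 263.2]
orientation: [0.79, 0.613, 0.0, 0.0]
force: [0.4, -0.2, -0.4]
gripper_width: 0.649
finger_force: 0.0
```

>>> play_rows --moves '[[[0, 0, 0, 0, 0, -0.12], [0, 0, 0, 0, 0, -0.24], [0, 0, 0, 0, 0, -0.36], [0, 0, 0, 0, 0, -0.48], [0, 0, 0, 0, 0, -0.6], [0, 0, 0, 0, 0, -0.72], [0, 0, 0, 0, 0, -0.84], [0, 0, 0, 0, 0, -0.96]]]'

```text
time_s: 25.27
tool_pos: [694.0, 175.0, 263.2]
orientation: [0.417, 0.909, 0.0, 0.0]
force: [0.4, 0.8, -0.9]
gripper_width: 0.651
finger_force: 0.0
```

>>> play_rows --moves '[[[0, 0, 0, 0, 0, -0.1], [0, 0, 0, 0, 0, -0.2], [0, 0, 0, 0, 0, -0.25], [0, 0, 0, 0, 0, -0.25], [0, 0, 0, 0, 0, -0.25], [0, 0, 0, 0, 0, -0.25], [0, 0, 0, 0, 0, -0.25], [0, 0, 0, 0, 0, -0.25]]]'

```text
time_s: 25.93
tool_pos: [693.9, 174.5, 262.1]
orientation: [0.305, 0.952, -0.0, 0.0]
force: [0.5, 0.4, -0.1]
gripper_width: 0.649
finger_force: 0.0
```

```bash
python3 -c "
from h import *
plan();snap('wrist','w6');pan('w6');P,p=cloud('w6')
s=np.array([589,248]); d=P[...,:2]-s; rr=np.hypot(d[...,0],d[...,1]); m=(P[...,2]>105)&(P[...,2]<125)&(rr>92)&(rr<180)&(np.hypot(P[...,0]-482,P[...,1]-78)>100)
q=P[m]; print(m.sum(),cv2.minAreaRect(q[:,:2].astype(np.float32)),np.median(q,0))
"
```

```text
t 25.93 pos [693.9 174.5 262.1] psi 144.5 tiltz [ 0. -0. -1.] w 0.649 F [ 0.5  0.4 -0.1] q6 -0.78
pan [594.6 245.4] n 2666 handle 1820 [701.9 166.2 118.5] ang -36.5 rmax 178.0 ringoff [ 5.6 -2.9]
1984 ((699.0521850585938, 168.4916229248047), (19.69776725769043, 88.22105407714844), 53.74184799194336) [696.43140326 170.15664323 118.49660697]
```

View pics/w6.png

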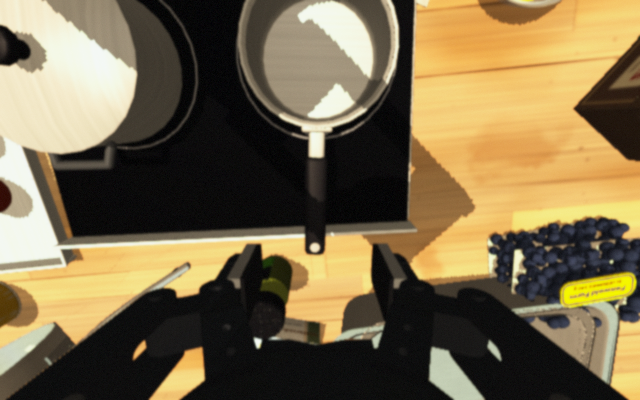

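>>> play_rows --moves '[[[-3, -1.7, 38, 0, 0, 0.014], [-3, -1.7, 74, 0, 0, 0.014], [-3, -1.7, 103, 0, 0, 0.014], [-3, -1.7, 124, 0, 0, 0.014], [-3, -1.7, 136, 0, 0, 0.014], [-3, -1.7, 141, 0, 0, 0.014], [-3, -1.7, 142, 0, 0, 0.014], [-3, -1.7, 142, 0, 0, 0.014]]]'

```text
time_s: 26.65
tool_pos: [696.3, 171.5, 121.5]
orientation: [0.311, 0.95, 0.0, 0.001]
force: [0.0, -0.4, -0.5]
gripper_width: 0.651
finger_force: 0.0
```

>>> play_rows --moves '[[[0, 0, 0, 0, 0, 0], [0, 0, 0, 0, 0, 0], [0, 0, 0, 0, 0, 0], [0, 0, 0, 0, 0, 0], [0, 0, 0, 0, 0, 0], [0, 0, 0, 0, 0, 0], [0, 0, 0, 0, 0, 0], [0, 0, 0, 0, 0, 0]]]' --jaw -1 --grip_force 50

```text
time_s: 27.32
tool_pos: [696.5, 171.3, 121.5]
orientation: [0.311, 0.95, 0.001, 0.001]
force: [2.5, -1.1, 5.7]
gripper_width: 0.22
finger_force: 51.3
```

```bash
python3 -c "
from h import *
arc(-36.3,-65,8,0,(594.6,245.4),(589,248))"
```

```text
t 27.32 pos [696.5 171.3 121.5] psi 143.7 tiltz [ 0.003  0.    -1.   ] w 0.22 F [ 2.5 -1.1  5.7] q6 -0.77
[[1, -8, 0, 0, 0, np.float64(0.06)], [2, -16, 0, 0, 0, np.float64(0.13)], [4, -24, 0, 0, 0, np.float64(0.19)], [7, -32, 0, 0, 0, np.float64(0.25)], [10, -39, 0, 0, 0, np.float64(0.31)], [13, -47, 0, 0, 0, np.float64(0.38)], [17, -54, 0, 0, 0, np.float64(0.44)], [21, -61, 0, 0, 0, np.float64(0.5)]]
```

>>> play_rows --moves '[[[1, -8, 0, 0, 0, 0.06], [2, -16, 0, 0, 0, 0.13], [4, -24, 0, 0, 0, 0.19], [7, -32, 0, 0, 0, 0.25], [10, -39, 0, 0, 0, 0.31], [13, -47, 0, 0, 0, 0.38], [17, -54, 0, 0, 0, 0.44], [21, -61, 0, 0, 0, 0.5]]]'

```text
time_s: 27.98
tool_pos: [643.8, 134.2, 121.6]
orientation: [0.538, 0.843, 0.001, 0.002]
force: [5.3, 0.0, 4.7]
gripper_width: 0.221
finger_force: 51.2
```

>>> play_rows --moves '[[[0, 0, 0, 0, 0, 0], [0, 0, 0, 0, 0, 0], [0, 0, 0, 0, 0, 0], [0, 0, 0, 0, 0, 0], [0, 0, 0, 0, 0, 0], [0, 0, -15, 0, 0, 0], [0, 0, -50, 0, 0, 0], [0, 0, -90, 0, 0, 0]]]' --jaw 0.3

```text
time_s: 28.65
tool_pos: [640.2, 134.4, 206.9]
orientation: [0.536, 0.844, -0.002, -0.003]
force: [-0.1, 0.2, -0.2]
gripper_width: 0.654
finger_force: 0.0
```

>>> play_rows --moves '[[[0, 0, -30, 0, 0, -0.12], [0, 0, -50, 0, 0, -0.24], [0, 0, -60, 0, 0, -0.36], [0, 0, -60, 0, 0, -0.48], [0, 0, -60, 0, 0, -0.6], [0, 0, -60, 0, 0, -0.72], [0, 0, -60, 0, 0, -0.84], [0, 0, -60, 0, 0, -0.96]]]'

```text
time_s: 29.32
tool_pos: [642.4, 134.7, 269.6]
orientation: [0.083, 0.997, -0.0, -0.0]
force: [0.1, 0.5, -0.3]
gripper_width: 0.648
finger_force: 0.0
```

```bash
python3 -c "
from h import *
plan((469.4,264.9,270,237.5));snap('wrist','w7');pan('w7');snap('top','top5');pan('top5')
c=np.array([552,152.8]);
"
```

```text
t 29.32 pos [642.4 134.7 269.6] psi 170.5 tiltz [-0. -0. -1.] w 0.648 F [ 0.1  0.5 -0.3] q6 -1.28
[192.1  99.8  -0.3] [-0.00e+00 -1.00e-03 -1.17e+00]
pan [590.5 249.7] n 3502 handle 1878 [644.6 125.  118.4] ang -66.6 rmax 181.0 ringoff [1.5 1.4]
pan [590.  249.9] n 179 handle 177 [639.9 135.4 117.7] ang -66.5 rmax 170.0 ringoff [1.  1.6]
```

>>> play_rows --moves '[[[25, 13, 0, 0, 0, -0.12], [50, 26, 0, 0, 0, -0.24], [75, 39, 0, 0, 0, -0.36], [100, 52, 0, 0, 0, -0.48], [125, 65, 0, 0, 0, -0.6], [150, 78, 0, 0, 0, -0.72], [175, 91, 0, 0, 0, -0.84], [192, 100, 0, 0, 0, -0.96]]]'

```text
time_s: 30.08
tool_pos: [468.6, 267.5, 269.9]
orientation: [-0.385, 0.923, 0.0, -0.0]
force: [-0.2, -0.4, -0.7]
gripper_width: 0.648
finger_force: 0.0
```

```bash
python3 -c "
from h import *
plan((469.4,264.9,250,238))"
```

```text
t 30.08 pos [468.6 267.5 269.9] psi -134.8 tiltz [-0.  0. -1.] w 0.648 F [-0.2 -0.4 -0.7] q6 -1.94
[ 1.3 -2.4 19.9] [ 0.     0.    -0.223]
```

>>> play_rows --moves '[[[1, -2, 10, 0, 0, -0.1], [1, -2, 20, 0, 0, -0.2], [1, -2, 20, 0, 0, -0.22], [1, -2, 20, 0, 0, -0.22], [1, -2, 20, 0, 0, -0.22], [1, -2, 20, 0, 0, -0.22], [1, -2, 20, 0, 0, -0.22], [1, -2, 20, 0, 0, -0.22]]]'

```text
time_s: 30.75
tool_pos: [471.5, 263.9, 250.4]
orientation: [-0.482, 0.876, -0.0, 0.0]
force: [-0.5, 0.1, 0.2]
gripper_width: 0.649
finger_force: 0.0
```

```bash
python3 -c "
from h import *
plan((469.4,264.9,94,238));snap('wrist','w8')
P,p=cloud('w8')
m=(P[...,2]>80)&(P[...,2]<96)&(abs(P[...,0]-469)<30)&(abs(P[...,1]-265)<30)
print(m.sum(),cv2.minAreaRect(P[m][:,:2].astype(np.float32)))"
```

```text
t 30.75 pos [471.5 263.9 250.4] psi -122.4 tiltz [ 0.001  0.    -1.   ] w 0.649 F [-0.5  0.1  0.2] q6 -2.16
[  0.4   2.4 156.4] [-0.001  0.001 -0.007]
665 ((469.04632568359375, 264.7215881347656), (44.9700927734375, 13.907337188720703), 57.43558883666992)
```

>>> play_rows --moves '[[[0, 2.4, 40, 0, 0, 0], [0, 2.4, 78, 0, 0, 0], [0, 2.4, 110, 0, 0, 0], [0, 2.4, 134, 0, 0, 0], [0, 2.4, 149, 0, 0, 0], [0, 2.4, 155, 0, 0, 0], [0, 2.4, 156, 0, 0, 0], [0, 2.4, 156, 0, 0, 0]]]'

```text
time_s: 31.47
tool_pos: [469.6, 265.3, 94.6]
orientation: [-0.482, 0.876, -0.0, 0.0]
force: [-0.1, 0.1, 0.9]
gripper_width: 0.648
finger_force: 0.0
```

>>> play_rows --moves '[[[0, 0, 0, 0, 0, 0], [0, 0, 0, 0, 0, 0], [0, 0, 0, 0, 0, 0], [0, 0, 0, 0, 0, 0], [0, 0, 0, 0, 0, 0], [0, 0, 0, 0, 0, 0], [0, 0, 0, 0, 0, 0], [0, 0, 0, 0, 0, 0]]]' --jaw -1 --grip_force 40

```text
time_s: 32.13
tool_pos: [469.9, 265.6, 95.3]
orientation: [-0.482, 0.876, -0.0, 0.001]
force: [-2.0, 0.4, 6.3]
gripper_width: 0.15
finger_force: 42.0
```

>>> play_rows --moves '[[[0, 0, 0, 0, 0, 0.12], [0, 0, 0, 0, 0, 0.24], [0, 0, 0, 0, 0, 0.36], [0, 0, 0, 0, 0, 0.48], [0, 0, 0, 0, 0, 0.6], [0, 0, 0, 0, 0, 0.72], [0, 0, 0, 0, 0, 0.84], [0, 0, 0, 0, 0, 0.96]]]'

```text
time_s: 32.8
tool_pos: [469.7, 265.8, 95.3]
orientation: [-0.021, 1.0, 0.0, 0.001]
force: [-1.1, 1.6, 5.9]
gripper_width: 0.154
finger_force: 42.0
```

>>> play_rows --moves '[[[0, 0, 0, 0, 0, 0.12], [0, 0, 0, 0, 0, 0.24], [0, 0, 0, 0, 0, 0.36], [0, 0, 0, 0, 0, 0.48], [0, 0, 0, 0, 0, 0.6], [0, 0, 0, 0, 0, 0.72], [0, 0, 0, 0, 0, 0.84], [0, 0, 0, 0, 0, 0.94]]]'

```text
time_s: 33.47
tool_pos: [469.8, 265.9, 95.3]
orientation: [0.434, 0.901, 0.001, 0.001]
force: [-1.8, 0.6, 6.1]
gripper_width: 0.151
finger_force: 42.0
```

```bash
python3 -c "
from h import *
plan((469.4,264.9,94,-62.5))"
```

```text
t 33.47 pos [469.8 265.9  95.3] psi 128.5 tiltz [ 0.002  0.001 -1.   ] w 0.151 F [-1.8  0.6  6.1] q6 -0.25
[-0.5 -0.9  1.3] [-0.     0.003 -2.95 ]
```

>>> play_rows --moves '[[[0, 0, 0, 0, 0, 0.1], [0, 0, 0, 0, 0, 0.19], [0, 0, 0, 0, 0, 0.19], [0, 0, 0, 0, 0, 0.19], [0, 0, 0, 0, 0, 0.19], [0, 0, 0, 0, 0, 0.19], [0, 0, 0, 0, 0, 0.19], [0, 0, 0, 0, 0, 0.19]]]'

```text
time_s: 34.13
tool_pos: [469.8, 265.9, 95.4]
orientation: [0.515, 0.857, 0.001, 0.001]
force: [-1.8, 0.1, 5.8]
gripper_width: 0.156
finger_force: 41.9
```

>>> play_rows --moves '[[[0, 0, 0, 0, 0, 0], [0, 0, 0, 0, 0, 0], [0, 0, 0, 0, 0, 0], [0, 0, 0, 0, 0, 0], [0, 0, -20, 0, 0, 0], [0, 0, -60, 0, 0, 0], [0, 0, -100, 0, 0, 0], [0, 0, -140, 0, 0, 0]]]' --jaw 0.3

```text
time_s: 34.8
tool_pos: [468.4, 264.9, 234.8]
orientation: [0.515, 0.857, -0.001, -0.0]
force: [0.7, 0.3, 0.8]
gripper_width: 0.648
finger_force: 0.0
```

>>> play_rows --moves '[[[0, 0, -30, 0, 0, 0], [0, 0, -50, 0, 0, 0], [0, 0, -60, 0, 0, 0], [0, 0, -60, 0, 0, 0], [0, 0, -60, 0, 0, 0], [0, 0, -60, 0, 0, 0], [0, 0, -60, 0, 0, 0], [0, 0, -60, 0, 0, 0]]]'

```text
time_s: 35.47
tool_pos: [468.4, 264.9, 291.9]
orientation: [0.515, 0.857, -0.001, -0.001]
force: [0.5, -0.1, 0.5]
gripper_width: 0.65
finger_force: 0.0
```

```bash
python3 -c "
from h import *
plan((469.4,264.9,94,-62.5));snap('wrist','w9');snap('top','top6');pan('top6');pan('w9')
P,p=cloud('w9')
m=(P[...,2]>80)&(P[...,2]<96)&(abs(P[...,0]-469)<30)&(abs(P[...,1]-265)<30)
print(m.sum(),cv2.minAreaRect(P[m][:,:2].astype(np.float32)))
P,p=cloud('top6');cv2.imwrite('pics/c3.png',cv2.resize(p[120:320,160:460],(800,533),interpolation=cv2.INTER_CUBIC))"
```

```text
t 35.47 pos [468.4 264.9 291.9] psi 118.0 tiltz [-0.003 -0.002 -1.   ] w 0.65 F [ 0.5 -0.1  0.5] q6 -0.07
[ -0.5   1.5 197.9] [-0.    -0.005 -3.134]
pan [589.9 251.1] n 324 handle 256 [645.  125.1 118.3] ang -66.4 rmax 181.0 ringoff [0.9 2.8]
  return _methods._mean(a, axis=axis, dtype=dtype,
  ret = um.true_divide(
Traceback (most recent call last):
  File "h.py", line 29, in pan
    h=Q[m]; print('pan',s.round(1),'n',len(q),'handle',len(h),np.median(h,0).round(1),'ang',np.degrees(np.arctan2(*(np.median(d[m],0)[::-1]))).round(1),'rmax',rr[m].max().round(), 'ringoff',(s-np.array([589,248.3])).round(1))
                                                                                                                                                               ~~~~~~~~~^^
ValueError: zero-size array to reduction operation maximum which has no identity
```

View pics/w9.png

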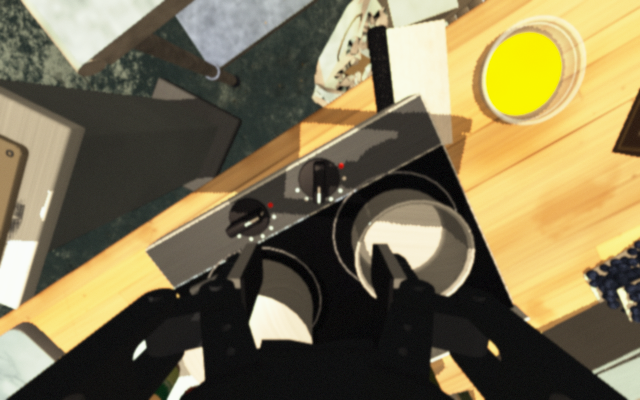

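```bash
python3 -c "
from h import *
P,p=cloud('w9')
m=(P[...,2]>80)&(P[...,2]<96)&(abs(P[...,0]-469)<30)&(abs(P[...,1]-265)<30)
print(m.sum(),cv2.minAreaRect(P[m][:,:2].astype(np.float32)))
snap('top','top7');pan('top7')
P,p=cloud('top7');blob('top7',471,-182,100,125,120);cv2.imwrite('pics/c3.png',cv2.resize(p[120:320,160:460],(800,533),interpolation=cv2.INTER_CUBIC))"
```

```text
496 ((469.5574645996094, 265.2314147949219), (13.359002113342285, 44.98454284667969), 27.85384750366211)
pan [589.9 251. ] n 324 handle 257 [645.1 125.1 118.2] ang -66.3 rmax 181.0 ringoff [0.9 2.7]
blob 305 [ 468.9 -180. ] 25.0 [ 468.7 -178.4  114.9]
blob 219 [ 402.2 -144.7] 21.3 [ 402.2 -143.7  108.7]
```

View pics/c3.png

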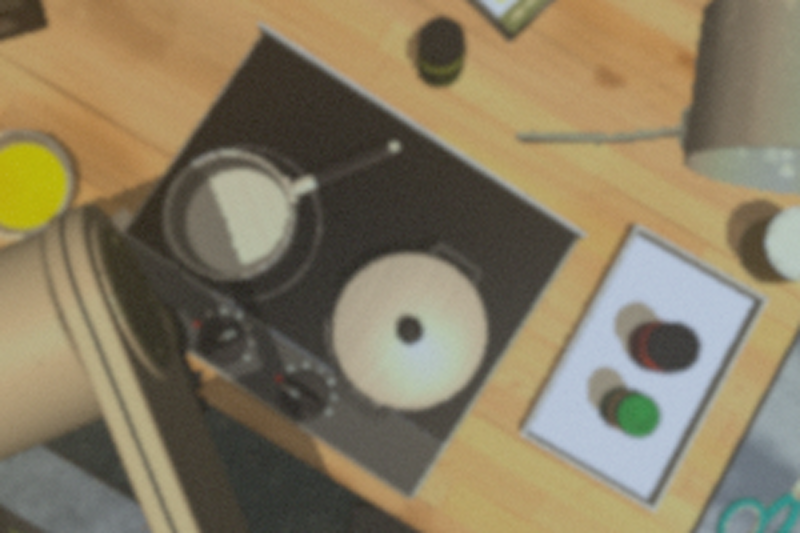

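```bash
python3 -c "
from h import *
print(r.job_done())"
```

```text
the job is handed in; nothing more can be done
None
```

The job is handed in, but `job_done()` gave no verdict. By the last camera check, the left dial went to off and is now at four clicks; the paprika and coriander, the only jars on the hob, stand in the tray; and the milk pan is within about 3 mm of the ring centre, handle pointing back and inward.

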